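# Seat the core hub on the bench roll winder

### The arm

A 6-joint arm with a two-finger parallel gripper is mounted at the origin on the work surface; the furniture and walls round the work are solid. World frame = base frame: x ahead of the robot, y to its left, z up, the work surface at z = 0. Lengths are in m, angles in rad, forces in N, time in s.
With the tool pointing down it reaches from about 0.35 to 0.975 m from the base axis. Payload 4.9 kg.
Tool frame: the origin (TCP) lies on the mounting face of the last link; the fingertips stand 173 mm ahead of it and the grasp point (between the pads) lies ctrl.pinch_z ahead of it (ctrl.pinch_z is the distance from the TCP to the grasp point, in m); z points along the fingers, y is the line along which they close (so a half turn about z gives the same grasp; the last joint's range is limited). The gripper opens to 85 mm and grips with 20 to 120 N. Pads are 22 mm wide; open, the fingers measure 114 mm over their backs; the gripper's body (76 mm by 85 mm) begins 54 mm behind the grasp point. The pads swing forward as they close: fully open they stand 13 mm farther back than shut.
Start: joints at [-0.119, 0.053, 1.613, -0, 1.476, -0.119], TCP at [0.625, 0, 0.405] pointing down, gripper open.
Joint ranges: [-3.01, 3.01], [-1.01, 2.22], [0.06, 2.58], [-1.02, 4.17], [0.09, 2.62], [-3.14, 3.14]. Speed limits (rad/s): [2.57, 2.57, 3.14, 3.14, 3.14, 3.14].

### API

Orientations are given as a rotation vector (axis times angle).
In Python, from station import telemetry, eyes, ctrl gives the robot as it stands.
- The arm moves only by the tool apply_moves, never from a script. Its argument "plan" is a list of rows, each a list of 5 numbers: the finger opening in m, from 0 to 0.0854, then the shift along the tool's x, y, z in m, then the turn about the tool's z in rad. In form: [[jaw, x, y, z, roll], ...]. A call has 1 to 12 rows; each row is the pose to reach, as a shift and turn from the pose commanded when the call began, along the tool's axes at that moment; what a row does not reach only later rows make up. A row lasts 1/12 s, in which the tool goes at most 41.7 mm and 7.16 degrees, less where a joint would pass 70% of its speed; a pose out of reach is approached as far as the arm can. A call with a gripper value outside its range is refused whole. The fingers move at their own pace and stop on an object; "newtons" is the grip in N (left out, the last holds). Time passes only in rows, so rows that repeat a pose let the fingers close. It gives the time, the measured TCP pose, the force, the opening and the grip force at its end, in the units of the state.
- telemetry.get_obs(): the state, without advancing time (a new reading comes with each control period).
- eyes.get_image(name): name is "scene" or "side" or "wrist"; returns a dict with "img" (384x512x3 uint8, blue, green, red), "range_z" (384x512 float32, m along the optical axis (not along the pixel's ray), 0 where there is no reading), "K" (3x3 intrinsics, pixels), "dist_coeffs" ([k1, k2, p1, p2, k3] as OpenCV has them; the pictures are not rectified), "pose" (4x4, takes a point from camera to world coordinates); the wrist camera has in their place "hand_eye" (4x4, takes a point from camera to tool coordinates, whose origin is the TCP and whose axes are the flange's). Camera axes: x right, y down, z forward; pixel columns grow to the right and rows downward; lengths in m; the calibration is good to about 2 mm. A picture is of the moment at which its call begins: read the wrist's pose just before it.
- ctrl.finish_job(): hands the job in; it is judged then, once.
Trained networks look in a picture, given as the dict that the camera call returned (one of the last four; its "shot" number tells which), for a name from the list of things; names that differ only in an ending like _2 or _b are one class to them, and where a whole thing is asked for, a point or a joint stands for the part that bears it (a point fixed in the world has none). Each returns a list of dicts, best first, with "confidence" (0 to 1); they miss things now and then, are a little off and sometimes report something else, mostly with a low value. They report only what shows in the picture. A call takes as long as a camera call.
- eyes.search_frame(thing, picture): "box" ([left, top, right, bottom] in pixels, round what is visible of it).
- eyes.outline_of(thing, picture): "region" (384x512 bool, what is visible of it) and "box" ([left, top, right, bottom] in pixels, round what is visible of it).
- eyes.tip_of(thing, picture): "point" ([column, row] in pixels: a listed point, or the origin of a listed thing).
The state is a dict: "t": time; "q": joint angles; "dq": joint speeds; "effort": joint torques, N m; "tool_pos": TCP position; "tool_rot": TCP orientation; "contact_force": force on the tool from outside, world axes, zero at the start; "wrist_torque": the same for the moment, N m; "opening": finger opening in m; "grip_force": force on a finger pad.
Only numpy, scipy, OpenCV 4.12 (cv2) and the standard library are available. Lean on these libraries where they do the work, as an engineer would, in place of code of your own. Each camera call takes 0.05 s, during which the arm holds its last target. There are 200 camera calls.

### The job

The dark plastic core hub of the roll winder has been slipped over the spindle but still rides on top of the steel drive key. With the fingertips push it round by one of its lugs until the notch in its rim meets the key, press it down until it snaps fully home on the drive plate, then fold the small steel latch at the tip of the spindle down flat over the hub. Do not lift the hub, and leave the other things on the desk where they are.

Things in the scene. Friction and masses are not known exactly. Their poses are not given: they have to be found in the camera images.
- winder: Motor housing of the bench roll winder: grey box 222 mm (x) x 184 mm (y), top face 44 mm above the desk, heavy, does not move. Origin on the desk straight under the spindle axis; x runs from the control panel (at x = -0.128) to the back (0.094).
- drive_plate: Round bare-metal drive plate, 184 mm across, 8 mm thick, held still by its gear motor. Origin: centre of its underside, on the spindle axis, 47 mm above the desk; z up; x points from the spindle to the drive key. The key is a dark steel bar on the plate along +x, radius 52 to 89 mm, 16 mm wide, 12 mm high, rounded on top. The 16 mm spindle stands at the centre.
- hub_turn (a joint): Angle of the dark plastic hub about the spindle, rad, counter-clockwise from above; 0 (or any full turn) = notch exactly on the key. Until then it turns freely either way, pushed at a lug with 1 to 2 N. The hub's flange is 152 mm across, 6 mm thick; in its middle a core ring 68 mm across rises 16 mm above the flange, and inside that a 34 mm bush 20 mm above it.
- hub_depth (a joint): How far the hub has gone down, m. 0 = riding on the key, flange top 73 mm above the desk. When the notch meets the key it drops by itself to about 0.0045: the key then stops it turning, and sprung balls in the spindle carry it. Pressed anywhere with about 10 N it snaps to 0.0115 = fully home, flange top 61.5 mm, and stays. Off the notch the key blocks it (it gives under 4 mm). Negative = lifted.
- latch (a joint): Angle of the latch at the spindle tip, rad: 0 = upright, 1.57 = folded flat over the hub's bush. Stiff enough to stay where left (about 1 N at its tip). It folds toward -x of the drive plate, away from the key, and cannot go flat unless the hub is fully home.
- notch (a point): The open notch in the rim of the hub's flange, 20 mm wide and 26 mm deep. The point lies in it at the top face of the flange, 70 mm from the spindle axis.
- key_top (a point): Point on top of the drive key, 70 mm from the spindle axis, 67 mm above the desk.
- lug_a (a point): Top centre of an upright finger lug of the hub, 60 degrees counter-clockwise from the notch: a radial rib 6 mm thick and 18 mm long (radius 55 to 73 mm) that stands 16 mm above the flange top. At the start the lug tops are 89 mm above the desk.
- lug_b (a point): Top centre of an upright finger lug of the hub, 180 degrees counter-clockwise from the notch: a radial rib 6 mm thick and 18 mm long (radius 55 to 73 mm) that stands 16 mm above the flange top. At the start the lug tops are 89 mm above the desk.
- lug_c (a point): Top centre of an upright finger lug of the hub, 300 degrees counter-clockwise from the notch: a radial rib 6 mm thick and 18 mm long (radius 55 to 73 mm) that stands 16 mm above the flange top. At the start the lug tops are 89 mm above the desk.
- latch_pivot (a point): Pivot of the latch on the spindle axis, 86 mm above the desk. The latch is a 7 mm square steel bar, 30 mm long from here, with a small cross roller 9 mm thick and 10 mm wide at its end.
- latch_tip (a point): End of the latch bar, 30 mm from the pivot; straight above it, 116 mm above the desk, while upright.
- tape_roll: Roll of tan packing tape, 94 mm across, 48 mm tall, lying flat beside the winder. Bystander. Origin at the centre of its underside.
- screwdriver: Red-handled screwdriver, 201 mm long, lying to the left of the winder. Bystander. Origin at the centre of its underside.
- label_roll: Roll of blank white labels, 69 mm across, 40 mm tall, lying on the cartons. Bystander. Origin at the centre of its underside.
- bottle: Solvent bottle with a blue cap, 53 mm across, 192 mm tall, left side of the desk. Bystander. Origin at the centre of its underside.
- module_a: Grey rail module 88x36x58 mm, right side. Bystander. Origin at the centre of its underside.
- module_b: Narrow grey rail module 88x18x58 mm, right side. Bystander. Origin at the centre of its underside.
- module_c: Green rail module 88x22x58 mm, right side. Bystander. Origin at the centre of its underside.

How it is judged:
By the outcome, as a careful person would: the job done as asked, in the order asked, and still so for the second after the job is handed in, with the robot touching nothing.
It also fails if it takes over 67 s, if anything falls off the work surface, if the arm or the gripper's body presses on something with over 40 N, if the wrist force passes 120 N, or if a joint passes its speed limit or range.

## Working session

There is one attempt and no reset: what is moved stays moved. The work goes in short steps, Python scripts to look and compute and a tool call to move; the robot and the scene stay as the last step left them, time stands still between calls to the robot, and variables do not carry over. Pictures are saved under pics/ and viewed, at most 10 in all, crops included, and the job is handed in when it is done.

Besides the shell and the picture viewer there is one more tool, called after "Call:" as name(argument=value, ...), one argument or row to a line, values as JSON. apply_moves: Moves the arm, as the interface text tells. Its arguments: {"type":"object","properties":{"plan":{"type":"array","items":{"type":"array","items":{"type":"number"}}},"newtons":{"type":"number"}},"required":["plan"]}

```bash
mkdir -p pics; cat > h.py <<'E'
import numpy as np, cv2
from scipy.spatial.transform import Rotation as R
from station import telemetry, eyes, ctrl
def T(o):
    M=np.eye(4); M[:3,:3]=R.from_rotvec(o["tool_rot"]).as_matrix(); M[:3,3]=o["tool_pos"]; return M
def shot(name):
    o=telemetry.get_obs(); p=eyes.get_image(name)
    p["W"]=p["pose"] if name!="wrist" else T(o)@p["hand_eye"]
    return p
def ray(p,uv):
    n=cv2.undistortPoints(np.array([[uv]],float),p["K"],p["dist_coeffs"])[0,0]
    return p["W"][:3,:3]@np.array([n[0],n[1],1]), p["W"][:3,3]
def at_z(p,uv,z):
    d,c=ray(p,uv); return c+d*(z-c[2])/d[2]
def deproj(p,uv):
    d,c=ray(p,uv); u,v=int(round(uv[0])),int(round(uv[1]))
    w=p["range_z"][max(v-1,0):v+2,max(u-1,0):u+2]; w=w[w>0]
    return c+d*np.median(w) if len(w) else None
E
python3 - <<'E'
from h import *
np.set_printoptions(precision=4,suppress=True)
o=telemetry.get_obs(); print(o["tool_pos"],o["tool_rot"],o["opening"],o["t"],ctrl.pinch_z)
Z=dict(notch=.073,key_top=.067,lug_a=.089,lug_b=.089,lug_c=.089,latch_pivot=.086,latch_tip=.116,drive_plate=.047)
ims=[]
for n in("scene","side","wrist"):
    p=shot(n); im=p["img"].copy()
    for k,z in Z.items():
        for r in eyes.tip_of(k,p)[:3]:
            uv=r["point"]; print(n,k,np.round(uv,1),round(r["confidence"],2),"z-plane",at_z(p,uv,z),"depth",deproj(p,uv))
    cv2.imwrite(f"pics/{n}0.png",im)
E
```

```text
[0.6247 0.     0.4035] [-2.2203 -2.2203  0.002 ] 0.08549006588210005 0.0 0.1547
scene notch [257.4 214.7] 0.79 z-plane [ 0.4656 -0.0189  0.073 ] depth [ 0.4654 -0.0192  0.0735]
scene key_top [296.4 189.7] 0.57 z-plane [0.6025 0.0006 0.067 ] depth [ 0.5901 -0.0142  0.0876]
scene lug_a [277.6 218.9] 0.94 z-plane [ 0.4923 -0.0687  0.089 ] depth [ 0.4932 -0.0675  0.0872]
scene lug_a [254.6 190.9] 0.78 z-plane [0.4964 0.041  0.089 ] depth [0.4991 0.0451 0.0837]
scene lug_a [295.7 193.8] 0.69 z-plane [ 0.5792 -0.0258  0.089 ] depth [ 0.5851 -0.0187  0.0789]
scene lug_b [277.6 218.9] 0.94 z-plane [ 0.4923 -0.0687  0.089 ] depth [ 0.4932 -0.0675  0.0872]
scene lug_b [254.6 190.9] 0.78 z-plane [0.4964 0.041  0.089 ] depth [0.4991 0.0451 0.0837]
scene lug_b [295.7 193.8] 0.69 z-plane [ 0.5792 -0.0258  0.089 ] depth [ 0.5851 -0.0187  0.0789]
scene lug_c [277.6 218.9] 0.94 z-plane [ 0.4923 -0.0687  0.089 ] depth [ 0.4932 -0.0675  0.0872]
scene lug_c [254.6 190.9] 0.78 z-plane [0.4964 0.041  0.089 ] depth [0.4991 0.0451 0.0837]
scene lug_c [295.7 193.8] 0.69 z-plane [ 0.5792 -0.0258  0.089 ] dept
[... 2323 characters left out ...]
.0067  0.0726]
wrist lug_c [128.  133.1] 0.87 z-plane [0.5051 0.0436 0.089 ] depth [0.5045 0.0434 0.0876]
wrist lug_c [129.6 237. ] 0.78 z-plane [ 0.4924 -0.0625  0.089 ] depth [ 0.4918 -0.0632  0.0876]
wrist lug_c [237.1 180.2] 0.2 z-plane [ 0.6049 -0.0018  0.089 ] depth [ 0.6037 -0.0067  0.0726]
wrist latch_pivot [160.6 191.1] 0.71 z-plane [ 0.5293 -0.0137  0.086 ] depth [ 0.5318 -0.0111  0.0937]
wrist latch_pivot [139.7  64.2] 0.7 z-plane [0.5213 0.1035 0.086 ] depth [0.4997 0.1078 0.0263]
wrist latch_tip [150.2 204.3] 0.7 z-plane [ 0.5286 -0.0161  0.116 ] depth [ 0.5288 -0.0158  0.1167]
wrist drive_plate [169.5 178.3] 0.64 z-plane [ 0.5277 -0.012   0.047 ] depth [ 0.5399 -0.0001  0.0879]
```

```bash
python3 - <<'E'
import cv2
w=cv2.imread("pics/wrist0.png"); cv2.imwrite("pics/w0c.png",cv2.resize(w[60:320,20:340],None,fx=2.3,fy=2.3))
E
```

```text
(no output)
```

View pics/w0c.png

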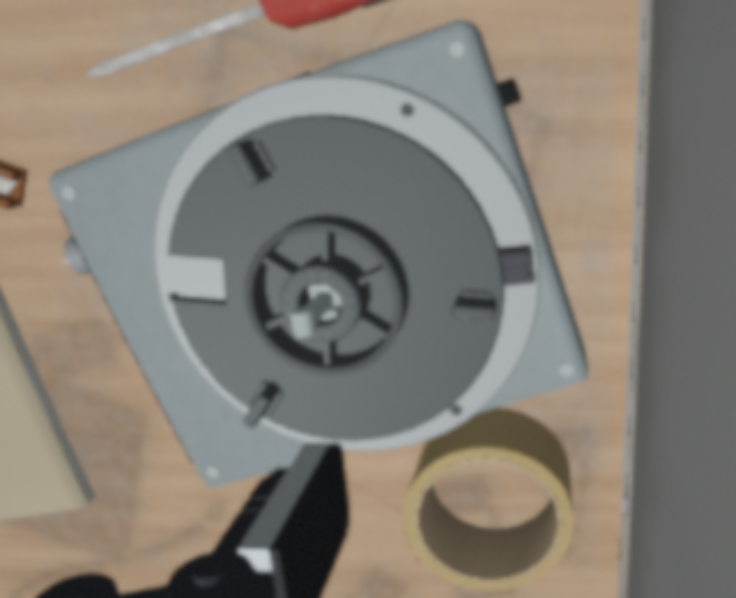

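View pics/scene0.png

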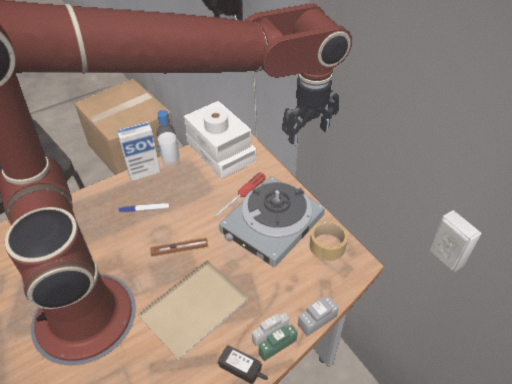

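The wrist view shows the notch on the left (about px (96,180)) and the key on the right ((235,176)). The lugs are at (128,133), (129,237) and about (226,190), with the latch upright at the centre. I'll refine the geometry from depth.

```bash
cat >> h.py <<'E'
def cloud(p):
    v,u=np.mgrid[0:384,0:512]; uv=np.stack([u,v],-1).reshape(-1,1,2).astype(float)
    n=cv2.undistortPoints(uv,p["K"],p["dist_coeffs"])[:,0]
    z=p["range_z"].reshape(-1); P=np.c_[n*z[:,None],z]
    X=P@p["W"][:3,:3].T+p["W"][:3,3]; X[z==0]=np.nan
    return X.reshape(384,512,3)
def circ(xy,r=None):
    from scipy.optimize import least_squares
    f=lambda q:np.hypot(xy[:,0]-q[0],xy[:,1]-q[1])-q[2]
    return least_squares(f,[*xy.mean(0),.08],loss="soft_l1",f_scale=.001).x
E
python3 - <<'E'
from h import *
np.set_printoptions(precision=4,suppress=True)
p=shot("wrist"); X=cloud(p); c=np.array([.528,-.012])
D=X[...,:2]-c; r=np.hypot(*np.moveaxis(D,-1,0)); a=np.degrees(np.arctan2(D[...,1],D[...,0]))
z=X[...,2]
fl=(r<.085)&(z>.068)&(z<.08)
print("flange z",np.median(z[fl]),"plate z",np.median(z[(r>.083)&(r<.09)&(z>.045)&(z<.065)]))
for nm,m0,zz in(("flange",fl,(0.045,.09)),):
    pts=[]
    for t in range(-180,180,4):
        s=m0&(np.abs((a-t+180)%360-180)<2)
        if s.sum()>5: pts.append(X[s][np.argmax(r[s]),:2])
    print("rim fit",circ(np.array(pts)),len(pts))
s=(r<.1)&(z>.047)&(z<.062); pts=[]
for t in range(-180,180,4):
    q=s&(np.abs((a-t+180)%360-180)<2)
    if q.sum()>3: pts.append(X[q][np.argmax(r[q]),:2])
print("plate fit",circ(np.array(pts)),len(pts))
for nm,q in(("lugs",(r>.05)&(r<.077)&(z>.082)&(z<.095)),("key",(r>.077)&(r<.09)&(z>.063)&(z<.072)&(abs(a)<30)),("notch",(r<.07)&(r>.05)&(z<.06)),("latch",(r<.02)&(z>.1))):
    n,L,st,ce=cv2.connectedComponentsWithStats(q.astype(np.uint8))
    for i in range(1,n):
        if st[i,4]>8: print(nm,st[i,4],np.median(X[L==i],0),"ang",np.median(a[L==i]),"r",np.median(r[L==i]))
E
```

```text
flange z 0.07209850610378576 plate z 0.05454512564798919
rim fit [ 0.5295 -0.0123  0.0757] 90
plate fit [ 0.5294 -0.0125  0.0917] 90
lugs 165 [0.503  0.0461 0.0874] ang 113.11494001594892 r 0.06310760217007917
lugs 130 [ 0.5931 -0.0171  0.0879] ang -4.433761452961498 r 0.06530476326958769
lugs 105 [ 0.4945 -0.0631  0.0873] ang -123.35589151603558 r 0.061084113259014236
key 194 [ 0.6105 -0.0039  0.0664] ang 5.637197677437589 r 0.08337906840415103
notch 208 [ 0.465  -0.0118  0.0544] ang 171.16367114888322 r 0.06326932791736721
latch 166 [ 0.5308 -0.0115  0.1156] ang 7.9394481068173235 r 0.004289420958928694
```

Call:
apply_moves(
  plan=[
    [0,-0.01,-0.015,0.01,-0.12],
    [0,-0.02,-0.03,0.02,-0.24],
    [0,-0.03,-0.045,0.03,-0.36],
    [0,-0.04,-0.06,0.04,-0.48],
    [0,-0.05,-0.075,0.05,-0.6],
    [0,-0.06,-0.09,0.06,-0.72],
    [0,-0.07,-0.105,0.075,-0.84],
    [0,-0.078,-0.114,0.09,-0.967],
    [0,-0.078,-0.114,0.1,-0.967],
    [0,-0.078,-0.114,0.1,-0.967],
    [0,-0.078,-0.114,0.1,-0.967],
  ],
  newtons=20,
)

```text
t: 2.32
tool_pos: [0.5113, -0.0778, 0.3046]
tool_rot: [-0.938, -2.998, -0.0]
contact_force: [-0.1, -0.2, 0.4]
opening: -0.0005
grip_force: 0.0
```

```bash
cat >> h.py <<'E'
C=np.array([.5295,-.0124])
def st():
    o=telemetry.get_obs(); M=T(o); tip=M[:3,3]+M[:3,2]*.173
    print("t%.2f"%o["t"],"tcp",np.round(o["tool_pos"],4),"tip",np.round(tip,4),"ydir",round(np.degrees(np.arctan2(M[1,1],M[0,1])),1),"zax",np.round(M[:3,2],3),"F",np.round(o["contact_force"],1),"q6",round(o["q"][5],2),"open",round(o["opening"],4)); return o,M,tip
def rel(M,world):  # world displacement -> tool axes
    return M[:3,:3].T@np.array(world)
E
python3 - <<'E'
from h import *
o,M,tip=st(); print(rel(M,[.5112-tip[0],-.0776-tip[1],.079-tip[2]]))
p=shot("wrist"); cv2.imwrite("pics/w1.png",p["img"])
for n in("lug_a","notch","key_top"):
    for r in eyes.tip_of(n,p)[:3]: print(n,r["confidence"],at_z(p,r["point"],.089 if n=="lug_a" else .072))
E
```

```text
t2.32 tcp [ 0.5113 -0.0778  0.3046] tip [ 0.5112 -0.0777  0.1316] ydir 55.3 zax [-0.  0. -1.] F [-0.1 -0.2  0.4] q6 -1.26 open -0.0005
[5.44465533e-05 7.55576939e-05 5.25641190e-02]
lug_a 0.87 [ 0.59248039 -0.01807442  0.089     ]
lug_a 0.68 [0.50268987 0.04478543 0.089     ]
lug_a 0.59 [ 0.49146592 -0.06323614  0.089     ]
notch 0.93 [ 0.46009058 -0.00818737  0.072     ]
notch 0.56 [ 0.44118538 -0.23344754  0.072     ]
notch 0.55 [ 0.53434074 -0.01435334  0.072     ]
key_top 0.68 [ 0.59505404 -0.00509686  0.072     ]
```

View pics/w1.png

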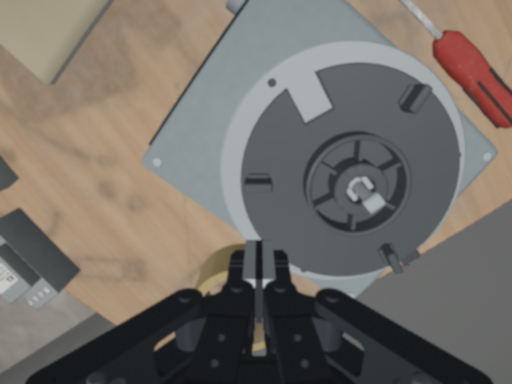

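Call:
apply_moves(
  plan=[
    [0,0,0,0.015,0],
    [0,0,0,0.03,0],
    [0,0,0,0.042,0],
    [0,0,0,0.05,0],
    [0,0,0,0.053,0],
    [0,0,0,0.053,0],
    [0,0.002,0,0.053,0],
    [0,0.004,0,0.053,0],
    [0,0.006,0,0.053,0],
    [0,0.008,0,0.053,0],
    [0,0.008,0,0.053,0],
  ],
)

```text
t: 3.43
tool_pos: [0.5042, -0.0732, 0.2521]
tool_rot: [0.934, 2.999, 0.0]
contact_force: [0.4, -0.5, -0.6]
opening: 0.0002
grip_force: 0.0
```

```bash
cat >> h.py <<'E'
def arc(M,tip,degs):
    c=M[:3,:3].T@np.r_[C-tip[:2],0]; p0=-c[:2]
    for d in degs:
        b=np.radians(d); q=np.array([[np.cos(b),-np.sin(b)],[np.sin(b),np.cos(b)]])@p0-p0
        print([0,round(q[0],4),round(q[1],4),0,round(b,4)],end=", ")
    print("\nfinger ang",np.degrees(np.arctan2(*(tip[:2]-C)[::-1])),"rel",p0)
E
python3 - <<'E'
from h import *
o,M,tip=st(); arc(M,tip,[2,5,9,13.5,18,22.5,27,31.5,36,40,43,45])
E
```

```text
t3.43 tcp [ 0.5042 -0.0732  0.2521] tip [ 0.5043 -0.0733  0.0791] ydir 55.4 zax [ 0.001 -0.    -1.   ] F [ 0.4 -0.5 -0.6] q6 -1.26 open 0.0002
[0, np.float64(0.0023), np.float64(-0.0004), 0, np.float64(0.0349)], [0, np.float64(0.0057), np.float64(-0.001), 0, np.float64(0.0873)], [0, np.float64(0.0102), np.float64(-0.0014), 0, np.float64(0.1571)], [0, np.float64(0.0154), np.float64(-0.0014), 0, np.float64(0.2356)], [0, np.float64(0.0206), np.float64(-0.0011), 0, np.float64(0.3142)], [0, np.float64(0.0257), np.float64(-0.0004), 0, np.float64(0.3927)], [0, np.float64(0.0307), np.float64(0.0008), 0, np.float64(0.4712)], [0, np.float64(0.0357), np.float64(0.0023), 0, np.float64(0.5498)], [0, np.float64(0.0405), np.float64(0.0042), 0, np.float64(0.6283)], [0, np.float64(0.0446), np.float64(0.0062), 0, np.float64(0.6981)], [0, np.float64(0.0476), np.float64(0.0079), 0, np.float64(0.7505)], [0, np.float64(0.0496), np.float64(0.0091), 0, np.float64(0.7854)], 
finger ang -112.50165924116293 rel [-0.01379084 -0.06442102]
```

Call:
apply_moves(
  plan=[
    [0,0.0023,-0.0004,0,0.035],
    [0,0.0057,-0.001,0,0.087],
    [0,0.0102,-0.0014,0,0.157],
    [0,0.0154,-0.0014,0,0.236],
    [0,0.0206,-0.0011,0,0.314],
    [0,0.0257,-0.0004,0,0.393],
    [0,0.0307,0.0008,0,0.471],
    [0,0.0357,0.0023,0,0.55],
    [0,0.0405,0.0042,0,0.628],
    [0,0.0446,0.0062,0,0.698],
    [0,0.0476,0.0079,0,0.75],
    [0,0.0496,0.0091,0,0.785],
  ],
)

```text
t: 4.43
tool_pos: [0.4685, -0.0378, 0.252]
tool_rot: [2.012, 2.411, -0.001]
contact_force: [-1.1, -1.7, -0.1]
opening: 0.0001
grip_force: 0.8
```

```bash
cat >> h.py <<'E'
def lugs():
    p=shot("wrist"); X=cloud(p); D=X[...,:2]-C; r=np.hypot(D[...,0],D[...,1]); a=np.degrees(np.arctan2(D[...,1],D[...,0])); z=X[...,2]
    for nm,q in(("lug",(r>.05)&(r<.077)&(z>.068)&(z<.095)),("flange",(r>.038)&(r<.05)&(z>.04)&(z<.08)),("notch",(r<.07)&(r>.055)&(z>.04)&(z<.0585))):
        if nm=="flange": print("flange z",np.median(z[q]),q.sum()); zf=np.median(z[q]); continue
        if nm=="lug":
            zf=np.median(z[(r>.038)&(r<.05)&(z>.04)&(z<.08)]); q=q&(z>zf+.011)&(z<zf+.019)
        n,L,s,_=cv2.connectedComponentsWithStats(q.astype(np.uint8))
        for i in range(1,n):
            if s[i,4]>40: print(nm,s[i,4],"r %.4f ang %.1f"%(np.median(r[L==i]),np.degrees(np.angle(np.exp(1j*np.radians(a[L==i])).mean()))))
    return p
E
python3 - <<'E'
from h import *
o,M,tip=st(); arc(M,tip,[4,9,14,19,24,29,34,39,44,48,51,53]); p=lugs(); cv2.imwrite("pics/w2.png",p["img"])
E
```

```text
t4.43 tcp [ 0.4685 -0.0378  0.252 ] tip [ 0.4686 -0.038   0.079 ] ydir 10.3 zax [ 0.    -0.001 -1.   ] F [-1.1 -1.7 -0.1] q6 -0.42 open 0.0001
[0, np.float64(0.0045), np.float64(-0.0008), 0, np.float64(0.0698)], [0, np.float64(0.0103), np.float64(-0.0014), 0, np.float64(0.1571)], [0, np.float64(0.016), np.float64(-0.0015), 0, np.float64(0.2443)], [0, np.float64(0.0218), np.float64(-0.0011), 0, np.float64(0.3316)], [0, np.float64(0.0275), np.float64(-0.0002), 0, np.float64(0.4189)], [0, np.float64(0.0331), np.float64(0.0012), 0, np.float64(0.5061)], [0, np.float64(0.0385), np.float64(0.003), 0, np.float64(0.5934)], [0, np.float64(0.0438), np.float64(0.0054), 0, np.float64(0.6807)], [0, np.float64(0.0488), np.float64(0.0082), 0, np.float64(0.7679)], [0, np.float64(0.0527), np.float64(0.0107), 0, np.float64(0.8378)], [0, np.float64(0.0555), np.float64(0.0128), 0, np.float64(0.8901)], [0, np.float64(0.0572), np.float64(0.0143), 0, np.float64(0.925)], 
finger ang -157.19833286558557 rel [-0.01429742 -0.06453195]
lug 708 r 0.0631 ang 71.9
lug 720 r 0.0656 ang -168.6
lug 82 r 0.0552 ang -161.5
lug 325 r 0.0611 ang -50.3
flange z 0.07215475358835491 8583
notch 1176 r 0.0626 ang 129.4
```

View pics/w2.png

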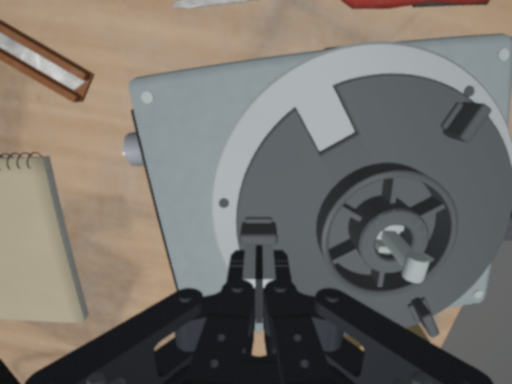

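The fingers at (258,235) are pushing lug_a and the hub follows. The notch is now at about 130° (px (325,115)).

Call:
apply_moves(
  plan=[
    [0,0.0045,-0.0008,0,0.07],
    [0,0.0103,-0.0014,0,0.157],
    [0,0.016,-0.0015,0,0.244],
    [0,0.0218,-0.0011,0,0.332],
    [0,0.0275,-0.0002,0,0.419],
    [0,0.0331,0.0012,0,0.506],
    [0,0.0385,0.003,0,0.593],
    [0,0.0438,0.0054,0,0.681],
    [0,0.0488,0.0082,0,0.768],
    [0,0.0527,0.0107,0,0.838],
    [0,0.0555,0.0128,0,0.89],
    [0,0.0572,0.0143,0,0.925],
  ],
)

```text
t: 5.48
tool_pos: [0.4726, 0.021, 0.2519]
tool_rot: [2.876, 1.261, -0.0]
contact_force: [-0.4, -1.3, 0.4]
opening: 0.0002
grip_force: 0.9
```

```bash
python3 - <<'E'
from h import *
o,M,tip=st(); arc(M,tip,[4,9,14,19,24,29,34,39,44,48,51,53]); p=lugs()
E
```

```text
t5.48 tcp [0.4726 0.021  0.2519] tip [0.4726 0.0209 0.0789] ydir -42.6 zax [ 0.    -0.001 -1.   ] F [-0.4 -1.3  0.4] q6 0.63 open 0.0002
[0, np.float64(0.0045), np.float64(-0.0008), 0, np.float64(0.0698)], [0, np.float64(0.0102), np.float64(-0.0014), 0, np.float64(0.1571)], [0, np.float64(0.016), np.float64(-0.0015), 0, np.float64(0.2443)], [0, np.float64(0.0217), np.float64(-0.0011), 0, np.float64(0.3316)], [0, np.float64(0.0274), np.float64(-0.0001), 0, np.float64(0.4189)], [0, np.float64(0.033), np.float64(0.0013), 0, np.float64(0.5061)], [0, np.float64(0.0384), np.float64(0.0032), 0, np.float64(0.5934)], [0, np.float64(0.0436), np.float64(0.0055), 0, np.float64(0.6807)], [0, np.float64(0.0487), np.float64(0.0083), 0, np.float64(0.7679)], [0, np.float64(0.0525), np.float64(0.0109), 0, np.float64(0.8378)], [0, np.float64(0.0552), np.float64(0.0129), 0, np.float64(0.8901)], [0, np.float64(0.057), np.float64(0.0144), 0, np.float64(0.925)], 
finger ang 149.66982580049864 rel [-0.01404566 -0.06436902]
lug 699 r 0.0631 ang 17.6
lug 749 r 0.0629 ang 138.2
lug 79 r 0.0740 ang 143.0
lug 318 r 0.0615 ang -103.7
flange z 0.07205109680774008 8454
notch 1165 r 0.0626 ang 75.1
```

Call:
apply_moves(
  plan=[
    [0,0.0045,-0.0008,0,0.07],
    [0,0.0102,-0.0014,0,0.157],
    [0,0.016,-0.0015,0,0.244],
    [0,0.0217,-0.0011,0,0.332],
    [0,0.0274,-0.0001,0,0.419],
    [0,0.033,0.0013,0,0.506],
    [0,0.0384,0.0032,0,0.593],
    [0,0.0436,0.0055,0,0.681],
    [0,0.0487,0.0083,0,0.768],
    [0,0.0525,0.0109,0,0.838],
    [0,0.0552,0.0129,0,0.89],
    [0,0.057,0.0144,0,0.925],
  ],
)

```text
t: 6.53
tool_pos: [0.5216, 0.0532, 0.2516]
tool_rot: [3.138, -0.154, -0.002]
contact_force: [-1.0, -1.0, 0.5]
opening: -0.0001
grip_force: 1.0
```

```bash
python3 - <<'E'
from h import *
o,M,tip=st(); arc(M,tip,[1.5,3,4.5,6,7.5,9,10.2,11.4,12.6,13.8,15,15]); p=lugs()
E
```

```text
t6.53 tcp [0.5216 0.0532 0.2516] tip [0.5214 0.0532 0.0786] ydir -95.6 zax [-0.001  0.    -1.   ] F [-1.  -1.   0.5] q6 1.63 open -0.0001
[0, np.float64(0.0017), np.float64(-0.0004), 0, np.float64(0.0262)], [0, np.float64(0.0034), np.float64(-0.0007), 0, np.float64(0.0524)], [0, np.float64(0.0051), np.float64(-0.0009), 0, np.float64(0.0785)], [0, np.float64(0.0068), np.float64(-0.0012), 0, np.float64(0.1047)], [0, np.float64(0.0085), np.float64(-0.0013), 0, np.float64(0.1309)], [0, np.float64(0.0103), np.float64(-0.0015), 0, np.float64(0.1571)], [0, np.float64(0.0117), np.float64(-0.0016), 0, np.float64(0.178)], [0, np.float64(0.013), np.float64(-0.0016), 0, np.float64(0.199)], [0, np.float64(0.0144), np.float64(-0.0016), 0, np.float64(0.2199)], [0, np.float64(0.0158), np.float64(-0.0016), 0, np.float64(0.2409)], [0, np.float64(0.0172), np.float64(-0.0016), 0, np.float64(0.2618)], [0, np.float64(0.0172), np.float64(-0.0016), 0, np.float64(0.2618)], 
finger ang 97.07560149251863 rel [-0.01453211 -0.06450885]
lug 719 r 0.0637 ang -35.3
lug 823 r 0.0636 ang 85.7
lug 323 r 0.0614 ang -155.9
flange z 0.07199588847086977 8441
notch 1164 r 0.0628 ang 22.1
```

Call:
apply_moves(
  plan=[
    [0,0.0017,-0.0004,0,0.026],
    [0,0.0034,-0.0007,0,0.052],
    [0,0.0051,-0.0009,0,0.079],
    [0,0.0068,-0.0012,0,0.105],
    [0,0.0085,-0.0013,0,0.131],
    [0,0.0103,-0.0015,0,0.157],
    [0,0.0117,-0.0016,0,0.178],
    [0,0.013,-0.0016,0,0.199],
    [0,0.0144,-0.0016,0,0.22],
    [0,0.0158,-0.0016,0,0.241],
    [0,0.0158,-0.0016,0,0.241],
  ],
)

```text
t: 7.5
tool_pos: [0.5376, 0.0533, 0.2516]
tool_rot: [-3.096, 0.53, -0.0]
contact_force: [-0.7, 0.3, -0.5]
opening: 0.0002
grip_force: 0.4
```

```bash
python3 - <<'E'
from h import *
o,M,tip=st(); arc(M,tip,[.5,1,1.5,2,2.5,3,3.5,4,4.5,5,5.5,6]); p=lugs()
E
```

```text
t7.50 tcp [0.5376 0.0533 0.2516] tip [0.5377 0.0533 0.0786] ydir -109.4 zax [ 0.  0. -1.] F [-0.7  0.3 -0.5] q6 1.87 open 0.0002
[0, np.float64(0.0006), np.float64(-0.0001), 0, np.float64(0.0087)], [0, np.float64(0.0011), np.float64(-0.0002), 0, np.float64(0.0175)], [0, np.float64(0.0017), np.float64(-0.0003), 0, np.float64(0.0262)], [0, np.float64(0.0023), np.float64(-0.0005), 0, np.float64(0.0349)], [0, np.float64(0.0028), np.float64(-0.0006), 0, np.float64(0.0436)], [0, np.float64(0.0034), np.float64(-0.0007), 0, np.float64(0.0524)], [0, np.float64(0.004), np.float64(-0.0007), 0, np.float64(0.0611)], [0, np.float64(0.0045), np.float64(-0.0008), 0, np.float64(0.0698)], [0, np.float64(0.0051), np.float64(-0.0009), 0, np.float64(0.0785)], [0, np.float64(0.0057), np.float64(-0.001), 0, np.float64(0.0873)], [0, np.float64(0.0063), np.float64(-0.0011), 0, np.float64(0.096)], [0, np.float64(0.0068), np.float64(-0.0011), 0, np.float64(0.1047)], 
finger ang 82.92307165178198 rel [-0.0141547  -0.06468353]
lug 698 r 0.0638 ang -49.4
lug 833 r 0.0639 ang 71.4
lug 325 r 0.0611 ang -169.9
flange z 0.07192374607056182 8347
notch 331 r 0.0630 ang 14.7
```

Call:
apply_moves(
  plan=[
    [0,0.0006,-0.0001,0,0.009],
    [0,0.0011,-0.0002,0,0.017],
    [0,0.0017,-0.0003,0,0.026],
    [0,0.0023,-0.0005,0,0.035],
    [0,0.0028,-0.0006,0,0.044],
    [0,0.0034,-0.0007,0,0.052],
    [0,0.0034,-0.0007,0,0.052],
  ],
)

```text
t: 8.13
tool_pos: [0.5412, 0.0529, 0.2519]
tool_rot: [-3.082, 0.61, -0.001]
contact_force: [-0.5, -0.4, -0.8]
opening: 0.0003
grip_force: 0.0
```

```bash
python3 - <<'E'
from h import *
o,M,tip=st(); p=lugs()
E
```

```text
t8.13 tcp [0.5412 0.0529 0.2519] tip [0.5413 0.0529 0.0789] ydir -112.4 zax [ 0.001  0.    -1.   ] F [-0.5 -0.4 -0.8] q6 1.92 open 0.0003
lug 659 r 0.0638 ang -52.5
lug 633 r 0.0636 ang 67.0
lug 312 r 0.0616 ang -173.0
flange z 0.06793101998831538 8122
notch 158 r 0.0628 ang 13.4
```

The hub dropped: the flange top went from 72.0 to 67.9 mm. I'll back off the lug slightly and press down.

Call:
apply_moves(
  plan=[
    [0,-0.002,0,0,0],
    [0,-0.002,0,0.004,0],
    [0,-0.002,0,0.008,0],
    [0,-0.002,0,0.01,0],
    [0,-0.002,0,0.012,0],
    [0,-0.002,0,0.014,0],
    [0,-0.002,0,0.016,0],
    [0,-0.002,0,0.0175,0],
    [0,-0.002,0,0.0175,0],
  ],
)

```text
t: 8.93
tool_pos: [0.5393, 0.0536, 0.2344]
tool_rot: [-3.082, 0.609, -0.001]
contact_force: [0.5, 1.5, 3.0]
opening: 0.0
grip_force: 1.4
```

```bash
python3 - <<'E'
from h import *
o,M,tip=st(); p=lugs()
E
```

```text
t8.93 tcp [0.5393 0.0536 0.2344] tip [0.5395 0.0536 0.0614] ydir -112.4 zax [ 0.001  0.    -1.   ] F [0.5 1.5 3. ] q6 1.92 open 0.0
lug 758 r 0.0637 ang -54.3
lug 595 r 0.0636 ang 64.4
lug 449 r 0.0638 ang 73.5
lug 329 r 0.0612 ang -174.8
flange z 0.06098834936280795 8460
notch 82 r 0.0622 ang -4.7
notch 88 r 0.0622 ang 12.7
```

Call:
apply_moves(
  plan=[
    [0,0,0,0.0008,0],
    [0,0,0,0.0015,0],
    [0,0,0,0.0015,0],
    [0,0,0,-0.02,0],
    [0,0,0,-0.05,0],
    [0,0,0,-0.075,0],
    [0,0.01,0.012,-0.075,-0.12],
    [0,0.021,0.025,-0.075,-0.24],
    [0,0.032,0.038,-0.075,-0.36],
    [0,0.0423,0.0506,-0.075,-0.49],
    [0,0.0423,0.0506,-0.075,-0.49],
    [0,0.0423,0.0506,-0.075,-0.49],
  ],
)

```text
t: 9.98
tool_pos: [0.5587, -0.0096, 0.3083]
tool_rot: [-3.137, -0.151, 0.003]
contact_force: [-0.0, 0.3, 0.4]
opening: -0.0001
grip_force: 0.0
```

```bash
python3 - <<'E'
from h import *
o,M,tip=st(); p=lugs(); cv2.imwrite("pics/w3.png",p["img"]); s=shot("side"); cv2.imwrite("pics/s3.png",cv2.resize(s["img"][130:260,150:330],None,fx=4,fy=4))
E
```

```text
t9.98 tcp [ 0.5587 -0.0096  0.3083] tip [ 0.5584 -0.0095  0.1353] ydir -84.5 zax [-0.002  0.001 -1.   ] F [-0.   0.3  0.4] q6 1.32 open -0.0001
lug 252 r 0.0640 ang -52.7
lug 249 r 0.0636 ang 66.4
flange z 0.061007585535687664 3945
notch 102 r 0.0625 ang 14.6
```

View pics/w3.png

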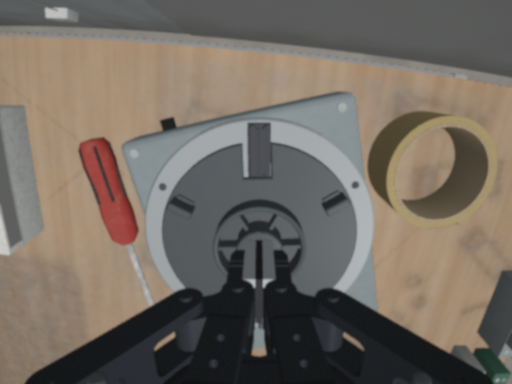

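View pics/s3.png

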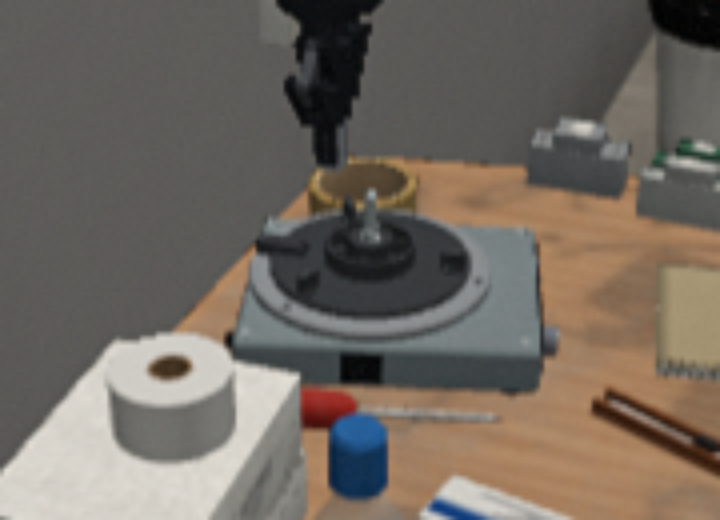

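The key sits in the notch (wrist view, px (258,150)) and the flange reads 61 mm, so the hub is home. The latch is upright and the fingers are on its key side. Next is folding the latch.

Call:
apply_moves(
  plan=[
    [0,0,0,0.018,0],
    [0,0,0,0.034,0],
    [0,-0.004,0,0.034,0],
    [0,-0.01,0,0.034,0],
    [0,-0.015,0,0.034,0],
    [0,-0.02,0,0.034,0],
    [0,-0.025,0,0.034,0],
    [0,-0.03,0,0.034,0],
    [0,-0.035,0,0.034,0],
    [0,-0.04,0,0.034,0],
    [0,-0.042,0,0.034,0],
    [0,-0.042,0,0.034,0],
  ],
)

```text
t: 11.08
tool_pos: [0.5166, -0.0135, 0.2753]
tool_rot: [3.138, 0.156, -0.001]
contact_force: [0.3, -0.3, -0.0]
opening: -0.0001
grip_force: 0.1
```

```bash
python3 - <<'E'
from h import *
o,M,tip=st(); print((tip[:2]-C)@[.9945,.1045],(tip[:2]-C)@[-.1045,.9945]); s=shot("side"); cv2.imwrite("pics/s4.png",cv2.resize(s["img"][130:260,150:330],None,fx=4,fy=4))
E
```

```text
t11.08 tcp [ 0.5166 -0.0135  0.2753] tip [ 0.5165 -0.0136  0.1023] ydir -84.3 zax [-0.001 -0.    -1.   ] F [ 0.3 -0.3 -0. ] q6 1.3 open -0.0001
-0.013046371619319805 0.000200860959931967
```

View pics/s4.png

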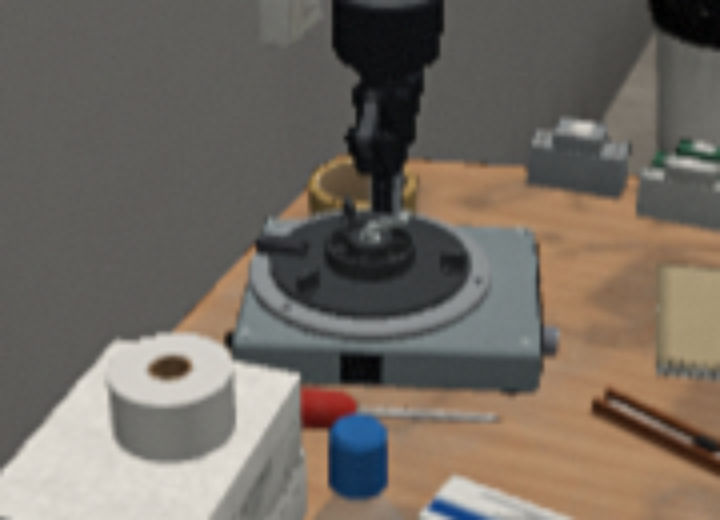

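The latch leans toward -x under the fingertips (px ~(395,218)), as intended. I'll press it flat.

Call:
apply_moves(
  plan=[
    [0,-0.004,0,0.0,0],
    [0,-0.007,0,0.002,0],
    [0,-0.009,0,0.004,0],
    [0,-0.01,0,0.006,0],
    [0,-0.011,0,0.008,0],
    [0,-0.012,0,0.01,0],
    [0,-0.012,0,0.0115,0],
    [0,-0.012,0,0.0125,0],
    [0,-0.012,0,0.0125,0],
  ],
)

```text
t: 11.88
tool_pos: [0.5053, -0.0147, 0.2635]
tool_rot: [-3.138, -0.157, 0.002]
contact_force: [-4.4, 0.5, 6.2]
opening: 0.0002
grip_force: 3.4
```

```bash
python3 - <<'E'
from h import *
o,M,tip=st()
E
```

```text
t11.88 tcp [ 0.5053 -0.0147  0.2635] tip [ 0.505  -0.0147  0.0905] ydir -84.3 zax [-0.002 -0.    -1.   ] F [-4.4  0.5  6.2] q6 1.29 open 0.0002
```

Call:
apply_moves(
  plan=[
    [0,0,0,0.001,0],
    [0,0,0,0.0018,0],
    [0,0,0,0.0018,0],
    [0,0,0,0.0018,0],
  ],
)

```text
t: 12.22
tool_pos: [0.5055, -0.0147, 0.2632]
tool_rot: [3.138, 0.157, -0.003]
contact_force: [-7.6, 0.7, 15.1]
opening: -0.0001
grip_force: 7.5
```

Call:
apply_moves(
  plan=[
    [0,0,0,-0.02,0],
    [0,0,0,-0.05,0],
    [0,0,0,-0.08,0],
    [0,-0.03,0,-0.11,0],
    [0,-0.06,0,-0.12,0],
    [0,-0.08,0,-0.12,0],
    [0,-0.08,0,-0.12,0],
    [0,-0.08,0,-0.12,0],
  ],
)

```text
t: 12.88
tool_pos: [0.425, -0.0226, 0.3808]
tool_rot: [3.138, 0.156, 0.001]
contact_force: [0.1, -0.3, -0.2]
opening: -0.0002
grip_force: 0.0
```

```bash
python3 - <<'E'
from h import *
st(); p=lugs(); X=cloud(p); D=X[...,:2]-C; a=D@[-.9945,-.1045]; b=D@[.1045,-.9945]; z=X[...,2]
for s in range(-16,44,4):
    q=(abs(b)<.003)&(abs(a-s/1000)<.002); print(s,q.sum(),np.round(np.nanpercentile(z[q],[50,95]),4) if q.sum() else "")
cv2.imwrite("pics/w5.png",cv2.resize(p["img"],None,fx=1.5,fy=1.5))
for n in("latch_tip","latch_pivot"):
    for r in eyes.tip_of(n,p)[:2]: print(n,r["confidence"],deproj(p,r["point"]))
E
```

```text
t12.88 tcp [ 0.425  -0.0226  0.3808] tip [ 0.4251 -0.0226  0.2078] ydir -84.3 zax [ 0.001 -0.    -1.   ] F [ 0.1 -0.3 -0.2] q6 1.24 open -0.0002
lug 185 r 0.0631 ang -53.6
lug 188 r 0.0626 ang 67.3
lug 139 r 0.0643 ang -172.6
flange z 0.06109624846723083 4555
-16 30 [0.0809 0.0826]
-12 39 [0.0813 0.0825]
-8 46 [0.0802 0.0817]
-4 32 [0.0798 0.0886]
0 40 [0.0889 0.09  ]
4 40 [0.089 0.09 ]
8 48 [0.0891 0.0904]
12 40 [0.0889 0.0897]
16 39 [0.0885 0.0902]
20 40 [0.0889 0.0901]
24 47 [0.0889 0.09  ]
28 40 [0.0898 0.0918]
32 29 [0.0882 0.0901]
36 28 [0.061  0.0623]
40 27 [0.0608 0.0618]
latch_tip 0.69 [ 0.49685767 -0.01517435  0.07690311]
latch_tip 0.18 [ 0.33558738 -0.26390862  0.00985704]
latch_pivot 0.56 [ 0.52911292 -0.0137613   0.08878672]
```

View pics/w5.png

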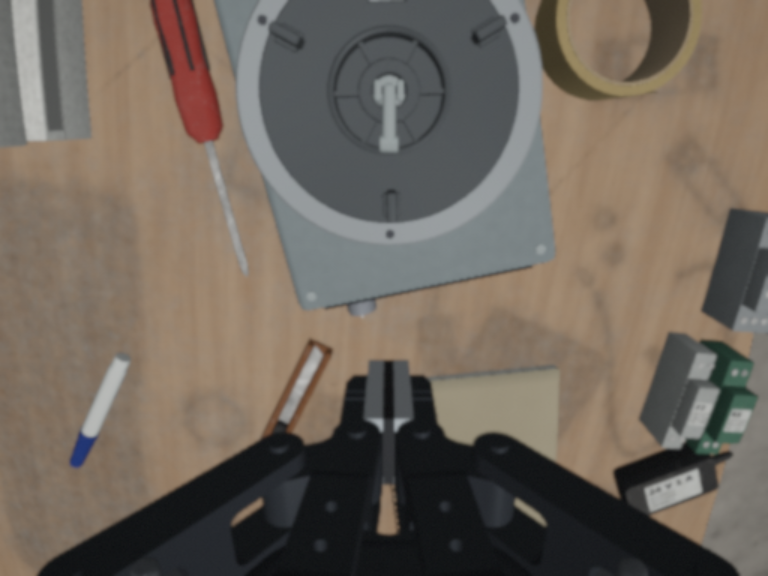

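The latch lies flat at an even 89 mm from pivot to tip (px (389,90) to (389,145)). The hub is fully home, and nothing is touching the robot.

```bash
python3 -c "
from station import ctrl
print(ctrl.finish_job())"
```

```text
the job is handed in; nothing more can be done
None
```

The hub is turned onto the key and pressed fully home, the latch is folded flat over it, and the job was handed in at about 13 s of the 67 s allowed; I got no verdict back.

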